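# Load the proving post of the cheese stall's scale

## Task

Check the cheese stall's scale with the two steel ring weights: thread the wide ring down the post on the scale's pan until it lies flat on the post's foot plate, then thread the narrow ring down on top of it until it lies flat on the wide one. Lower the rings, do not drop them down the post, and leave the solid weight with the knob standing where it is.

Things in the scene. Friction and masses are not known exactly. Their poses are not given: they have to be found in the camera images.
- wide_mid (a point): Plain dark steel ring weight lying flat on the table, round hole right through: outside diameter 64 mm, hole 32 mm, 24 mm tall, about 450 g; the wider of the two rings. The point is its centre, half-way up (12 mm above what it lies on), z along the hole. Its place varies and may be swapped with the other weights.
- narrow_mid (a point): Plain dark steel ring weight lying flat on the table, round hole right through: outside diameter 46 mm, hole 32 mm, 24 mm tall, about 160 g; the narrower of the two rings. The point is its centre, half-way up (12 mm above what it lies on), z along the hole. Its place varies and may be swapped with the other weights.
- post_foot (a point): Foot of the fixed brass post on the cream scale's pan: on its axis, on the upper face of its round foot plate (90 mm across), z up. Post 12 mm thick, 60 mm tall above this point, tapered tip. Rings fully home have their centres 12 mm (wide) and 36 mm (narrow) above it. Pan 230 x 240 mm, flat, 6 mm below it, 60 mm above the table; the scale (300 x 250 mm) is nowhere higher. Scale's place and turn vary.
- knob_mid (a point): Solid dark steel weight with a knob on top and no hole, not to be used: 50 mm diameter, 60 mm tall, about 500 g. The point is on its axis, 30 mm above the table. Its place varies and may be swapped with the rings. A lidded paper cup (82 mm tall) and a board with two cheese pieces stand farther from the robot, beyond the weights.
Not all that is in view belongs to the job. What is shaped like the part that bears wide_mid but purple is not meant. Leave any red look-alike of the part that bears knob_mid alone.

How it is judged:
By the outcome, as a careful person would: the job done as asked, in the order asked, and still so for the second after the job is handed in, with the robot touching nothing.
It also fails if it takes over 58 s, if anything falls off the work surface, if the arm or the gripper's body presses on something with over 40 N, if the wrist force passes 120 N, or if a joint passes its speed limit or range.

## Robot

A 7-joint arm with a two-finger parallel gripper is mounted at the origin on the work surface. World frame = base frame: x ahead of the robot, y to its left, z up, the work surface at z = 0. Lengths are in mm, angles in rad, forces in N, time in s.
With the tool pointing down it reaches from about 425 to 875 mm from the base axis. Payload 4.7 kg.
Tool frame: the origin (TCP) lies midway between the tips of the shut fingers; the grasp point (between the pads) lies 19 mm behind it; x points along the fingers, y is the direction in which the jaws open and shut, and the axes are right-handed (so a half turn about x gives the same grasp; the last joint's range is limited). The gripper opens to 87 mm and grips with 3 to 60 N. Pads are 19 mm wide; open, the fingers measure 117 mm over their backs; the gripper's body (75 mm by 190 mm) begins 51 mm behind the grasp point.
Start: joints at [-1.303, 0.321, -0.07, 1.45, 0.023, 1.371, -0.057], TCP at [163.231, 629.191, 222.587] pointing down, gripper open.
Joint ranges: [-2.86, 2.86], [-0.3, 2.09], [-1.38, 1.24], [0.06, 2.45], [-1.56, 4.7], [0.09, 2.05], [-2.69, 2.69]. Speed limits (rad/s): [2.57, 2.57, 3.14, 3.14, 3.14, 3.14, 3.14].

## Interface

Orientations are given as a rotation vector (axis times angle).
In Python, from workcell import monitor, optics, manip gives the robot as it stands. The module is installed in compiled form; this text tells all that it offers.
- The arm moves only by the tool play_rows, never from a script. Its argument "plan" is a list of rows, each a list of 4 numbers: the shift along the world's x, y, z in mm, then the turn about the world's z in rad. A call has exactly 10 rows; each row is the pose to reach, as a shift and turn from the pose commanded when the call began; what a row does not reach only later rows make up. A row lasts 1/8 s, in which the tool goes at most 62.5 mm and 10.7 degrees, less where a joint would pass 70% of its speed; a pose out of reach is approached as far as the arm can. A call with a gripper value outside its range is refused whole. "jaw" is the finger opening in mm, from 0 to 87, set as the call begins (left out, the last holds). The fingers move at their own pace and stop on an object; the grip force is fixed at half the most. Time passes only in rows, so rows that repeat a pose let the fingers close, or fill a call up. It gives the time, the measured TCP pose, the force and the opening at its end, in the units of the state.
- monitor.sense(): the state, without advancing time (a new reading comes with each control period).
- optics.snapshot(name): name is "side" or "top" or "wrist"; returns a dict with "img" (480x640x3 uint8, red, green, blue), "fovy" (degrees; the focal length in pixels is half the picture's height over the tangent of half this angle, whatever the lens; pixels are square), "cx", "cy" (the principal point, pixels), "rvec" (rotation vector, rad) and "tvec" (3), from world to camera coordinates, as OpenCV has them. Camera axes: x right, y down, z forward; pixel columns grow to the right and rows downward; lengths in mm; the calibration is good to about 2 mm. The wrist camera is an equidistant fisheye: a pixel r from the principal point sees the ray r / f radians off the axis. A picture is of the moment at which its call begins. There is no depth.
- manip.job_done(): hands the job in, once; it reports no verdict.
The state is a dict: "clock": time; "q": joint angles; "joint_velocities": joint speeds; "tau": joint torques, N m; "ee_pos": TCP position; "orientation": TCP orientation; "contact_force": force on the tool from outside, world axes, zero at the start; "ft_torque": the same for the moment, N m; "finger_gap": opening from 0.0 (shut) to 1.0 (fully open).
Only numpy, scipy, OpenCV 4.12 (cv2) and the standard library are available. Lean on these libraries where they do the work, as an engineer would, in place of code of your own. Each camera call takes 0.05 s, during which the arm holds its last target.

## Working session

There is one attempt and no reset: what is moved stays moved. The work goes in short steps, Python scripts to look and compute and a tool call to move; the robot and the scene stay as the last step left them, time stands still between calls to the robot, and variables do not carry over. Pictures are saved under pics/ and viewed, and the job is handed in when it is done.

Besides the shell and the picture viewer there is one more tool, called after "Call:" as name(argument=value, ...), one argument or row to a line, values as JSON. play_rows: Moves the arm, as the interface text tells. Its arguments: {"type":"object","properties":{"plan":{"type":"array"},"jaw":{"type":"number"}},"required":["plan"]}

```bash
mkdir -p pics; cat > h.py <<'E'
import numpy as np,cv2,pickle
from workcell import monitor,optics,manip
def snap(n,fn):
    s=optics.snapshot(n); cv2.imwrite(f'pics/{fn}.png',s['img'][:,:,::-1]); pickle.dump(s,open(f'pics/{fn}.pkl','wb')); return s
def load(fn): return pickle.load(open(f'pics/{fn}.pkl','rb'))
def ray(s,u,v,fish=False):
    f=240/np.tan(np.radians(s['fovy'])/2); x=(u-s['cx'])/f; y=(v-s['cy'])/f
    if fish:
        r=np.hypot(x,y); d=np.array([np.sin(r)*x/max(r,1e-9),np.sin(r)*y/max(r,1e-9),np.cos(r)])
    else: d=np.array([x,y,1.])
    R=cv2.Rodrigues(np.array(s['rvec'],float))[0]; t=np.array(s['tvec'],float).ravel()
    return -R.T@t, R.T@d
def onz(s,u,v,z,fish=False):
    o,d=ray(s,u,v,fish); return o+d*(z-o[2])/d[2]
def proj(s,p,fish=False):
    f=240/np.tan(np.radians(s['fovy'])/2)
    R=cv2.Rodrigues(np.array(s['rvec'],float))[0]; c=R@np.array(p,float)+np.array(s['tvec'],float).ravel()
    if fish:
        r=np.hypot(c[0],c[1]); th=np.arctan2(r,c[2]); return s['cx']+f*th*c[0]/r, s['cy']+f*th*c[1]/r
    return s['cx']+f*c[0]/c[2], s['cy']+f*c[1]/c[2]
E
python3 - <<'E'
from h import *
for n in('side','top','wrist'):
    s=snap(n,n+'0'); print(n,s['fovy'],ray(s,s['cx'],s['cy']))
print(monitor.sense())
E
```

```text
side 52.93706332706809 (array([ 149.28137164, -511.68254767,  643.5156423 ]), array([ 0.42496935,  0.58832955, -0.68794578]))
top 53.06247654274944 (array([326.76305039, -61.09979019, 808.47061253]), array([ 0.19044737,  0.03334091, -0.98113107]))
wrist 65.70646984690485 (array([ 84.17643815, 648.68201283, 383.3763087 ]), array([ 0.2854493 , -0.07617318, -0.95536189]))
{'clock': 0.15, 'q': array([-1.30287729,  0.32165062, -0.0700673 ,  1.45138567,  0.02262721,
        1.37079526, -0.05689813]), 'joint_velocities': array([ 2.58696701e-04, -2.26285565e-03,  4.06190868e-05, -3.79413574e-03,
       -1.31875233e-03,  2.23128161e-03,  1.49389683e-03]), 'tau': array([-8.68679354e-05, -4.91798329e+01, -4.04678425e-01, -3.12876749e+01,
       -6.38494338e-02,  4.04496084e-02,  1.33356448e-04]), 'ee_pos': array([163.17790392, 628.7584964 , 221.71857112]), 'orientation': array([ 0.19809979,  1.56166404, -0.20038511]), 'contact_force': array([-0.39177172, -0.23872841,  0.86445732]), 'ft_torque': array([ 0.00167173, -0.01142645,  0.02131032]), 'finger_gap': 0.9988973641464257}
```

View pics/top0.png

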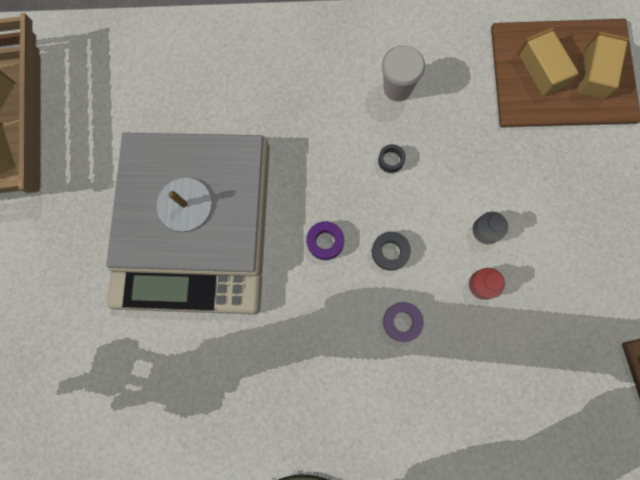

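View pics/side0.png

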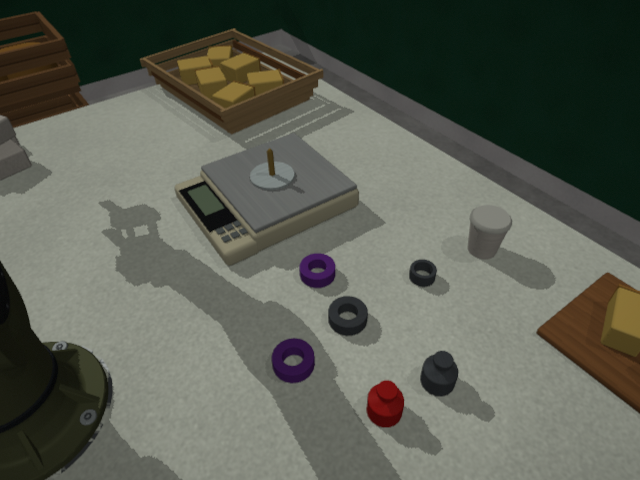

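View pics/wrist0.png

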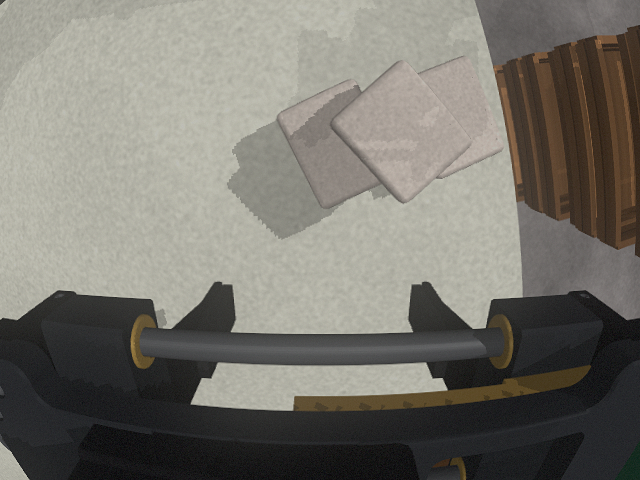

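The pictures show three things that need telling apart, with pixels from the top view.
- **Wide ring:** the candidates are the dark ring (391,251) and the purple rings (325,240) and (403,322). The dark one fits.
- **Narrow ring:** only the dark ring at (392,158) fits.
- **Knob weights:** dark (490,228) and red (487,283), both to be left alone.

The post is near (180,203), with its tip at (172,194).

```bash
cat > m.py <<'E'
from h import *
def darkmask(s):
    hsv=cv2.cvtColor(s['img'],cv2.COLOR_RGB2HSV); return ((hsv[...,2]<88)&(hsv[...,1]<70)).astype(np.uint8)*255
def blob(s,m,u,v,r=45):
    w=np.zeros_like(m); cv2.circle(w,(u,v),r,255,-1); m=cv2.morphologyEx(m&w,cv2.MORPH_OPEN,np.ones((3,3)))
    cs,_=cv2.findContours(m,cv2.RETR_EXTERNAL,cv2.CHAIN_APPROX_NONE)
    c=max(cs,key=cv2.contourArea); return cv2.convexHull(c)
E
python3 - <<'E'
from m import *
t,s=load('top0'),load('side0')
for n,im,pts in(('top',t,{'wide':(391,251,28),'narrow':(392,158,22)}),('side',s,{'wide':(348,315,30),'narrow':(423,272,22)})):
    m=darkmask(im)
    for k,(u,v,r) in pts.items():
        c=blob(im,m,u,v,r); M=cv2.moments(c); p=(M['m10']/M['m00'],M['m01']/M['m00'])
        g=np.array([onz(im,*q[0],12)[:2] for q in c]).astype(np.float32)
        print(n,k,p,cv2.boundingRect(c),onz(im,*p,12),'rect',cv2.minAreaRect(g))
# foot plate
hsv=cv2.cvtColor(t['img'],cv2.COLOR_RGB2HSV)
for p in((165,215),(135,180),(200,220),(178,200),(391,235)): print(p,t['img'][p[1],p[0]])
c1=cv2.resize(t['img'][120:300,290:530],None,fx=3.2,fy=3.2,interpolation=cv2.INTER_CUBIC); cv2.imwrite('pics/c1.png',c1[:,:,::-1])
c2=cv2.resize(t['img'][160:250,130:240],None,fx=6,fy=6,interpolation=cv2.INTER_CUBIC); cv2.imwrite('pics/c2.png',c2[:,:,::-1])
c2=cv2.resize(s['img'][130:220,220:330],None,fx=6,fy=6,interpolation=cv2.INTER_CUBIC); cv2.imwrite('pics/c3.png',c2[:,:,::-1])
E
```

```text
top wide (390.61008276899923, 250.60225733634311) (372, 232, 38, 38) [ 461.60725229 -150.07248984   12.        ] rect ((461.994384765625, -149.92684936523438), (61.74417495727539, 62.98927307128906), 88.22271728515625)
top narrow (391.47259259259255, 158.4136296296296) (379, 145, 26, 28) [ 623.8858904  -157.78475998   12.        ] rect ((623.8574829101562, -157.85845947265625), (43.302242279052734, 49.49542999267578), 88.06539154052734)
side wide (347.54408260524224, 315.672888535875) (328, 296, 40, 40) [ 460.62821611 -149.99141913   12.        ] rect ((461.88824462890625, -148.73370361328125), (78.08859252929688, 63.68869400024414), 52.69993209838867)
side narrow (422.46950710108604, 273.15316067947646) (409, 260, 28, 28) [ 622.68619234 -157.95401354   12.        ] rect ((622.9247436523438, -157.0377960205078), (65.31871032714844, 45.700626373291016), 37.72235870361328)
(165, 215) [146 151 151]
(135, 180) [124 124 123]
(200, 220) [149 154 156]
(178, 200) [65 54 33]
(391, 235) [67 69 71]
```

View pics/c1.png

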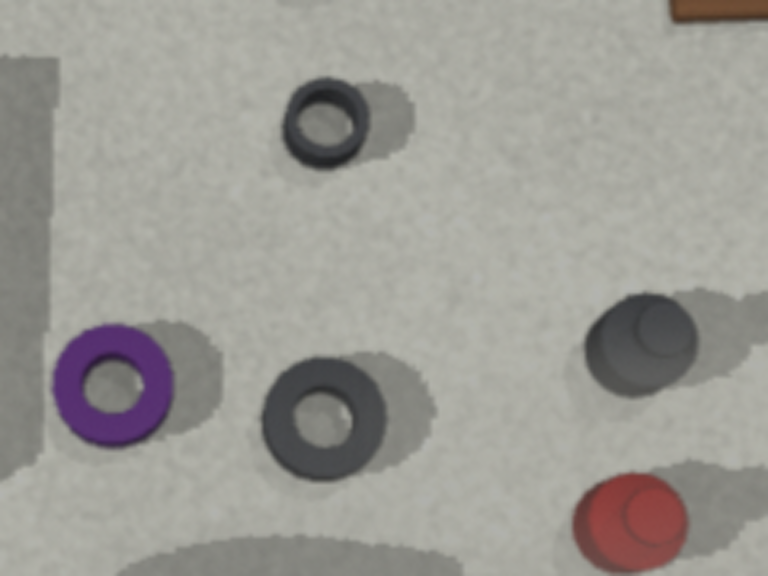

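View pics/c2.png

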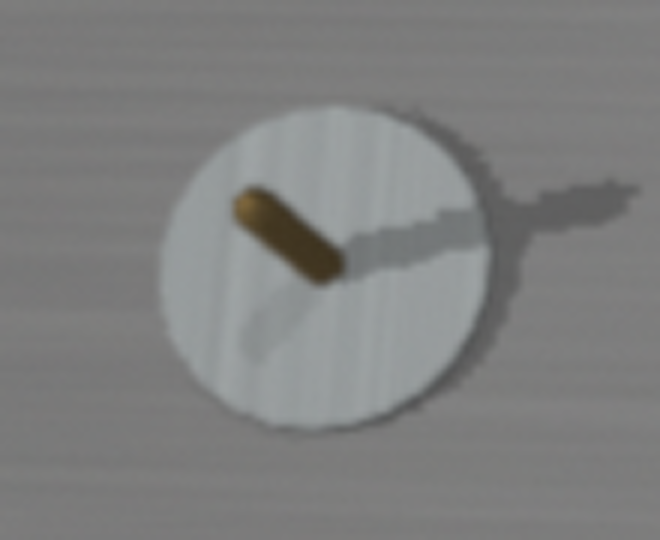

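View pics/c3.png

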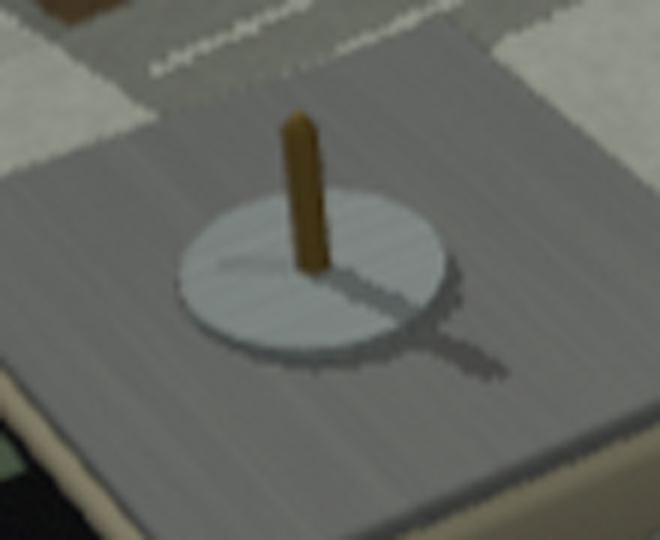

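The crop confirms it: the dark wide ring is at crop (324,418) and the dark narrow ring at (326,122). The purple ring is a decoy. Next I measure the foot plate and post tip.

```bash
python3 - <<'E'
from m import *
P={}
for n,(u,v,r) in(('top0',(184,205,40)),('side0',(272,175,35))):
    s=load(n); im=s['img'].astype(int)
    # bluish foot plate vs neutral pan
    b=im[...,2]-im[...,0]; 
    print(n,b[v+12,u-12:u+14:6], im[v+12,u-12], b[v,u+r], im[v,u+r])
    m=((b>=3)).astype(np.uint8)*255
    w=np.zeros_like(m); cv2.circle(w,(u,v),r,255,-1); m=cv2.morphologyEx(m&w,cv2.MORPH_OPEN,np.ones((3,3)))
    cs,_=cv2.findContours(m,cv2.RETR_EXTERNAL,cv2.CHAIN_APPROX_NONE); c=max(cs,key=cv2.contourArea); c=cv2.convexHull(c)
    M=cv2.moments(c);p=(M['m10']/M['m00'],M['m01']/M['m00'])
    g=np.array([onz(s,*q[0],66)[:2] for q in c]).astype(np.float32)
    print(p,cv2.boundingRect(c),onz(s,*p,66),cv2.fitEllipse(g))
    # brass
    mb=((b<-12)).astype(np.uint8)*255; w[:]=0; cv2.circle(w,(u,v),28,255,-1); mb&=w
    ys,xs=np.nonzero(mb); pts=np.c_[xs,ys]; d=pts-np.array(p); j=np.argsort(-np.hypot(*d.T))[:6]; 
    print(len(xs),'tip',pts[j].mean(0), onz(s,*pts[j].mean(0),124)); P[n]=(s,pts)
E
```

```text
top0 [5 6 6 5 6] [137 142 142] 0 [125 125 125]
(183.85555073093067, 204.25466782457664) (157, 178, 55, 54) [534.03372155 185.29304337  66.        ] ((534.6390380859375, 185.4657440185547), (89.48734283447266, 90.41954803466797), 142.4073486328125)
136 tip [170.16666667 192.33333333] [536.7441202  187.58505753 124.        ]
side0 [3 5 4 3 0] [70 75 73] -1 [101 103 100]
(271.6932614555256, 175.16513926325246) (250, 162, 44, 28) [532.471039   182.73717894  66.        ] ((533.66259765625, 183.75363159179688), (88.95660400390625, 92.99639892578125), 155.16812133789062)
162 tip [268.83333333 148.83333333] [535.56737215 188.70940451 124.        ]
```

```bash
python3 - <<'E'
from m import *
print(cv2.Rodrigues(monitor.sense()['orientation'])[0].round(3))
t=load('top0')
for k,u,v,z in(('p1',325,240,12),('p2',403,322,12),('knob',490,228,30),('red',487,283,30),('cup',402,75,60)): print(k,onz(t,u,v,z).round())
E
```

```text
[[-0.     0.251  0.968]
 [-0.001  0.968 -0.251]
 [-1.    -0.001  0.   ]]
p1 [482. -41.  12.]
p2 [ 344. -166.   12.]
knob [ 493. -311.   30.]
red [ 403. -300.   30.]
cup [ 754. -175.   60.]
```

Call:
play_rows(
  plan=[
    [36,-35,0,-0.05],
    [72,-70,0,-0.1],
    [108,-105,0,-0.15],
    [144,-140,0,-0.2],
    [180,-175,0,-0.25],
    [216,-210,0,-0.3],
    [252,-245,0,-0.35],
    [280,-290,0,-0.4],
    [300,-340,0,-0.45],
    [310,-395,0,-0.5],
  ],
  jaw=87,
)

```text
clock: 1.4
ee_pos: [474.0, 232.4, 222.2]
orientation: [0.591, 1.488, -0.591]
contact_force: [0.5, 0.5, -0.8]
finger_gap: 0.999
```

Call:
play_rows(
  plan=[
    [0,-50,0,0],
    [0,-100,0,0],
    [0,-150,0,0],
    [0,-200,0,0],
    [0,-250,0,0],
    [-4,-300,-10,0],
    [-8,-350,-40,0],
    [-12,-384,-70,0],
    [-12,-384,-100,0],
    [-12,-384,-100,0],
  ],
)

```text
clock: 2.65
ee_pos: [459.1, -149.7, 120.7]
orientation: [0.589, 1.494, -0.592]
contact_force: [0.2, -0.2, -0.6]
finger_gap: 0.996
```

```bash
python3 - <<'E'
from m import *
for n in('top','wrist'): snap(n,n+'1')
s=monitor.sense();print(s['ee_pos'],s['contact_force'],s['q'])
w=load('wrist1'); print('pred wide',proj(w,(461.6,-150,24),True),'tcp',proj(w,s['ee_pos'],True))
E
```

```text
[ 461.60520706 -149.52077389  123.20330676] [ 0.08180967 -0.36525952  0.2349012 ] [-0.43053055  0.03858307  0.70971777  1.99632591 -0.02796737  1.11576049
  1.10881768]
pred wide (np.float64(323.20983905292684), np.float64(244.0106573153047)) tcp (np.float64(324.3744664446125), np.float64(305.0265260607045))
```

View pics/wrist1.png

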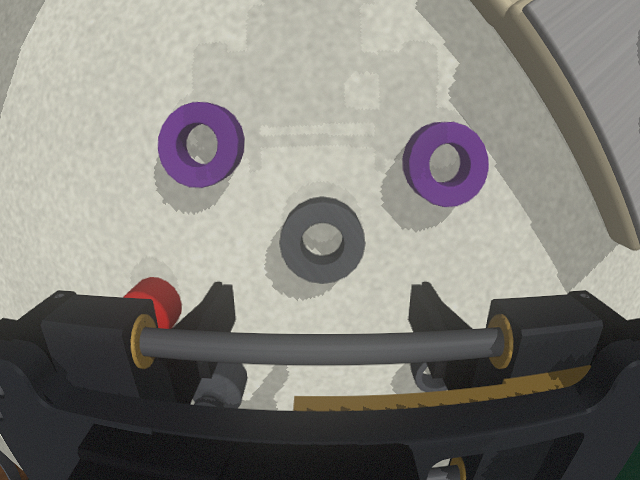

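```bash
python3 - <<'E'
from m import *
w=load('wrist1'); m=darkmask(w); c=blob(w,m,322,240,46); print(cv2.boundingRect(c)); e=cv2.fitEllipse(c); print(e, onz(w,*e[0],24,True), onz(w,*e[0],20,True))
E
```

```text
(300, 240, 45, 25)
((322.13812255859375, 245.34381103515625), (38.392860412597656, 44.32009506225586), 88.87173461914062) [ 461.81279938 -151.27587679   24.        ] [ 462.74274205 -152.14881764   20.        ]
```

Call:
play_rows(
  plan=[
    [0,0,-25,0],
    [0,0,-50,0],
    [0,0,-75,0],
    [0,0,-90,0],
    [0,0,-100,0],
    [0,0,-108,0],
    [0,0,-114,0],
    [0,0,-117,0],
    [0,0,-117,0],
    [0,0,-117,0],
  ],
)

```text
clock: 4.0
ee_pos: [461.5, -149.9, 5.8]
orientation: [0.59, 1.489, -0.589]
contact_force: [0.3, 0.3, -0.0]
finger_gap: 0.996
```

Call:
play_rows(
  plan=[
    [0,0,0,0],
    [0,0,0,0],
    [0,0,0,0],
    [0,0,0,0],
    [0,0,0,0],
    [0,0,0,0],
    [0,0,0,0],
    [0,0,0,0],
    [0,0,0,0],
    [0,0,0,0],
  ],
  jaw=50,
)

```text
clock: 5.25
ee_pos: [461.3, -149.8, 5.6]
orientation: [0.59, 1.489, -0.589]
contact_force: [-1.0, 0.7, 2.0]
finger_gap: 0.712
```

```bash
python3 - <<'E'
from m import *
for n in('wrist',): snap(n,n+'2')
s=monitor.sense();print(s['ee_pos'],s['contact_force'],s['finger_gap']*87)
E
```

```text
[ 461.28813849 -149.83634627    5.66005802] [-1.95562363 -0.59819322  1.87105945] 62.43881962439624
```

View pics/wrist2.png

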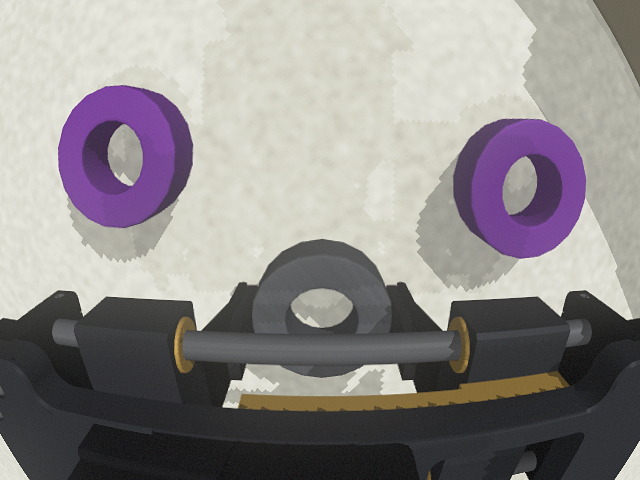

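```bash
python3 - <<'E'
from m import *
w=load('wrist2'); im=w['img'].copy()
for (cx,cy),col in (((461.3,-149.8),(255,255,0)),):
  for r in(16,32):
    p=[proj(w,(cx+r*np.cos(a),cy+r*np.sin(a),24),True) for a in np.linspace(0,6.283,90)]
    cv2.polylines(im,[np.int32(p)],True,col,1)
cv2.imwrite('pics/o2.png',cv2.resize(im[220:420,210:440],None,fx=3,fy=3)[:,:,::-1])
E
```

```text
(no output)
```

View pics/o2.png

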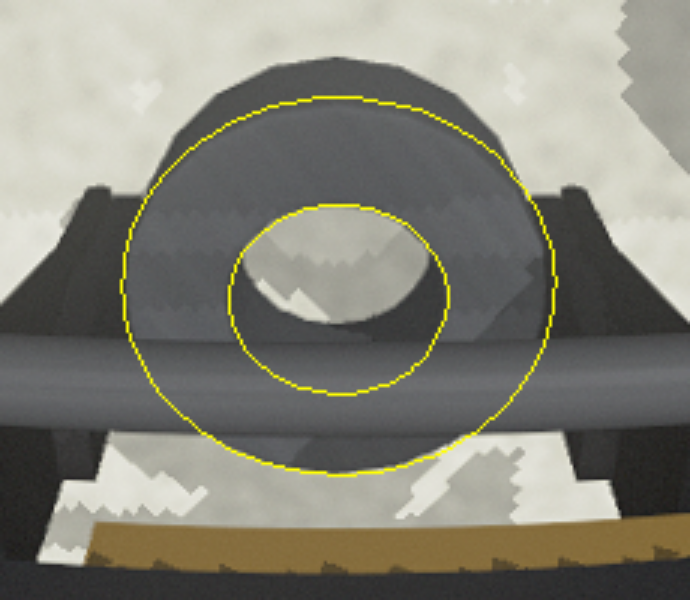

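The drawn circles match the ring, so it sits centred in the grip. Next I lift it.

Call:
play_rows(
  plan=[
    [0,0,5,0],
    [0,0,15,0],
    [0,0,35,0],
    [0,0,60,0],
    [0,0,90,0],
    [0,0,120,0],
    [0,0,145,0],
    [5,15,160,0],
    [12,45,160,0],
    [20,80,160,0],
  ],
)

```text
clock: 6.55
ee_pos: [481.2, -69.7, 166.2]
orientation: [0.592, 1.488, -0.591]
contact_force: [0.1, 0.7, -4.3]
finger_gap: 0.713
```

Call:
play_rows(
  plan=[
    [8,35,0,0],
    [16,72,0,0],
    [24,110,0,0],
    [32,148,0,0],
    [40,185,0,0],
    [46,215,0,0],
    [51,238,0,0],
    [53,251,0,0],
    [54,256,0,0],
    [54,256,0,0],
  ],
)

```text
clock: 7.8
ee_pos: [535.3, 185.3, 165.6]
orientation: [0.59, 1.489, -0.591]
contact_force: [-0.7, -1.4, -4.1]
finger_gap: 0.715
```

```bash
cat > look.py <<'E'
from m import *
import sys
k=sys.argv[1]
for n in('top','side','wrist'): snap(n,n+k)
s=monitor.sense();print(s['clock'],s['ee_pos'],s['contact_force'],s['finger_gap']*87)
t=load('top'+k);d=load('side'+k);w=load('wrist'+k)
a=cv2.resize(t['img'][130:290,90:290],(400,320));b=cv2.resize(d['img'][80:240,190:390],(400,320))
cv2.imwrite(f'pics/v{k}.png',np.hstack([a,b])[:,:,::-1])
E
python3 look.py 3
```

```text
7.95 [535.2996053  184.89084097 165.62746903] [ 0.61579772  0.26382113 -2.38127054] 62.42919807167549
```

View pics/v3.png

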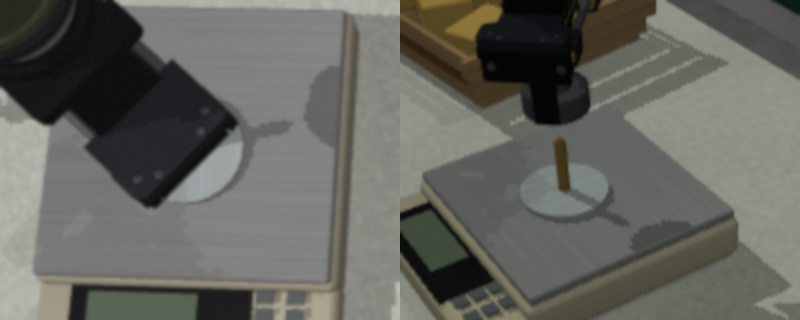

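View pics/wrist3.png

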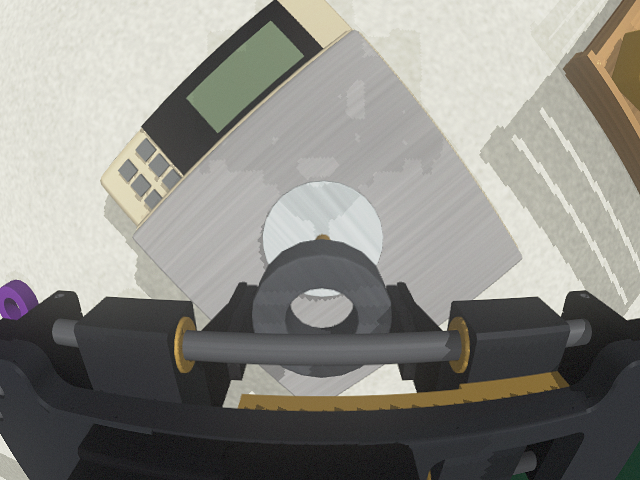

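```bash
python3 - <<'E'
from m import *
w=load('wrist3'); im=w['img'].copy()
print(onz(w,323,240,66,True), onz(w,323,236,124,True), proj(w,(535,186,66),True))
p=[proj(w,(535+45*np.cos(a),186+45*np.sin(a),66),True) for a in np.linspace(0,6.283,90)]
cv2.polylines(im,[np.int32(p)],True,(255,0,0),1)
cv2.circle(im,tuple(np.int32(proj(w,(535,186,126),True))),3,(0,255,0),-1)
cv2.imwrite('pics/o3.png',cv2.resize(im[160:320,220:430],None,fx=3,fy=3)[:,:,::-1])
E
```

```text
[534.52999014 185.99523012  66.        ] [519.77809601 199.61682498 124.        ] (np.float64(323.44164377930497), np.float64(240.44127046600133))
```

View pics/o3.png

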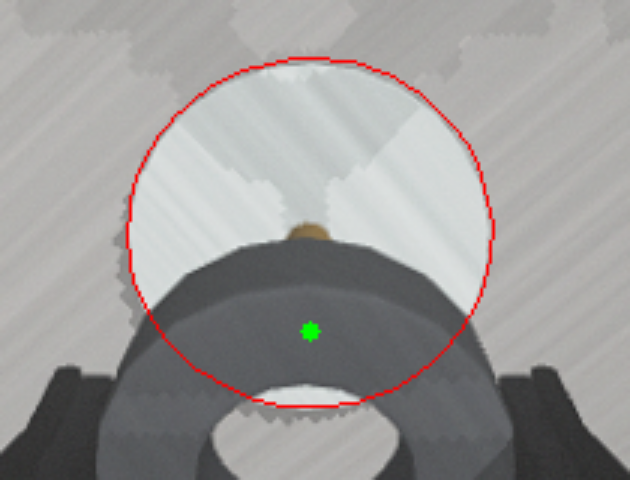

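Call:
play_rows(
  plan=[
    [0,1,-10,0],
    [0,1,-22,0],
    [0,1,-35,0],
    [0,1,-48,0],
    [0,1,-60,0],
    [0,1,-70,0],
    [0,1,-78,0],
    [0,1,-84,0],
    [0,1,-88,0],
    [0,1,-90,0],
  ],
)

```text
clock: 9.2
ee_pos: [535.3, 187.2, 75.6]
orientation: [0.59, 1.489, -0.589]
contact_force: [-0.3, 0.7, -3.4]
finger_gap: 0.717
```

Call:
play_rows(
  plan=[
    [0,0,0,0],
    [0,0,-1,0],
    [0,0,-1,0],
    [0,0,-2,0],
    [0,0,-2,0],
    [0,0,-3,0],
    [0,0,-3,0],
    [0,0,-3.5,0],
    [0,0,-3.5,0],
    [0,0,-3.5,0],
  ],
)

```text
clock: 10.45
ee_pos: [535.2, 187.2, 72.1]
orientation: [0.59, 1.489, -0.589]
contact_force: [-0.8, 0.1, -4.1]
finger_gap: 0.714
```

```bash
python3 look.py 4
```

```text
10.6 [535.232116   187.20530932  72.09559259] [-1.0771427   0.57249495 -4.2602862 ] 62.35704855353225
```

View pics/v4.png

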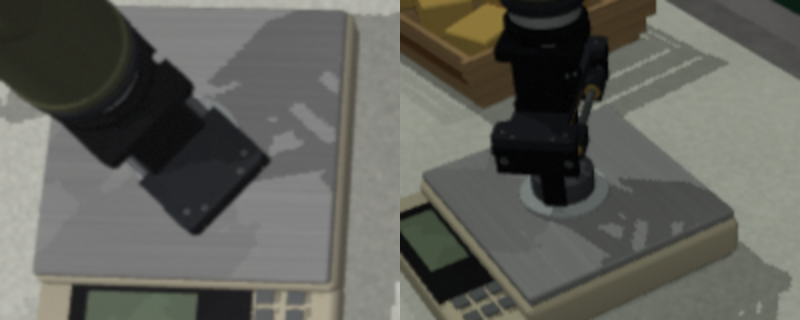

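View pics/wrist4.png

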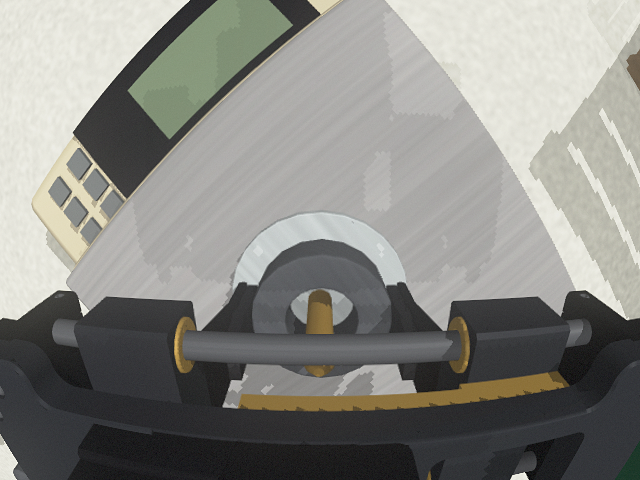

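The post is through the ring's hole at about (320,330). The force still shows the ring hanging from the fingers, so I lower further.

Call:
play_rows(
  plan=[
    [0,0,-0.3,0],
    [0,0,-0.3,0],
    [0,0,-0.6,0],
    [0,0,-0.6,0],
    [0,0,-0.9,0],
    [0,0,-0.9,0],
    [0,0,-1.2,0],
    [0,0,-1.2,0],
    [0,0,-1.2,0],
    [0,0,-1.2,0],
  ],
)

```text
clock: 11.85
ee_pos: [535.3, 187.2, 71.7]
orientation: [0.59, 1.489, -0.589]
contact_force: [-3.0, -1.4, 5.6]
finger_gap: 0.714
```

Contact: the force went from -4 to +5.6 N and descent stopped at 71.7 mm. I release here.

Call:
play_rows(
  plan=[
    [0,0,0,0],
    [0,0,0,0],
    [0,0,0,0],
    [0,0,0,0],
    [0,0,0,0],
    [0,0,0,0],
    [0,0,10,0],
    [0,0,30,0],
    [0,0,60,0],
    [0,0,95,0],
  ],
  jaw=87,
)

```text
clock: 13.1
ee_pos: [535.1, 187.0, 167.2]
orientation: [0.589, 1.489, -0.59]
contact_force: [0.5, 0.4, -0.2]
finger_gap: 1.0
```

```bash
python3 look.py 5
```

```text
13.25 [536.85069872 187.70445447 168.75682223] [-0.87469755 -0.6721873  -0.861638  ] 86.89272544676835
```

View pics/v5.png

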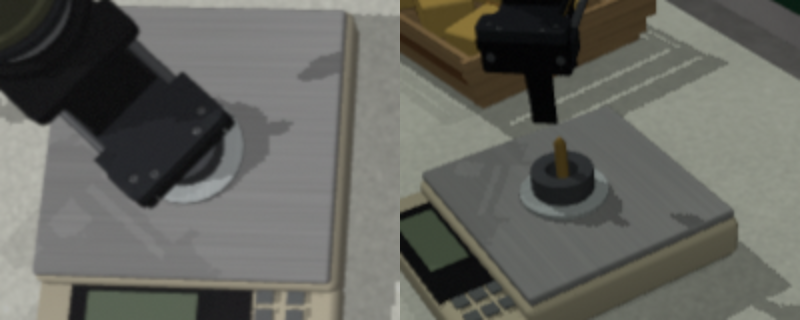

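View pics/wrist5.png

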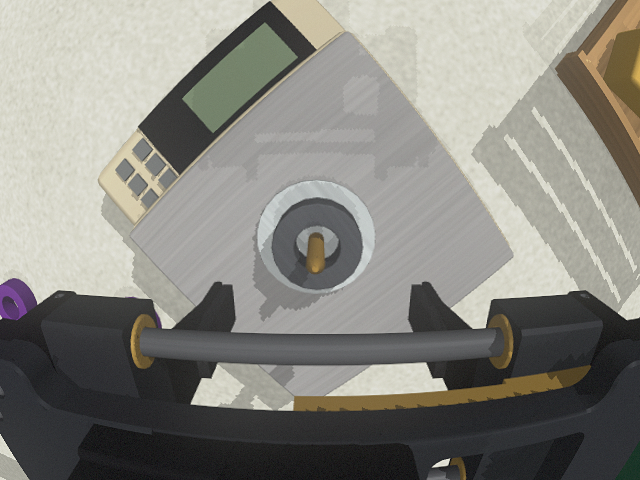

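The wide ring lies flat and centred on the foot plate. Now the narrow ring.

Call:
play_rows(
  plan=[
    [8,-30,0,0],
    [18,-70,0,0],
    [30,-115,0,0],
    [42,-162,0,0],
    [54,-208,0,0],
    [65,-253,0,0],
    [75,-295,-10,0],
    [84,-328,-20,0],
    [88,-344,-35,0],
    [88,-345,-50,0],
  ],
)

```text
clock: 14.5
ee_pos: [622.6, -158.4, 114.3]
orientation: [0.59, 1.49, -0.591]
contact_force: [0.2, -0.7, -0.3]
finger_gap: 1.002
```

```bash
python3 look.py 6; python3 - <<'E'
from m import *
w=load('wrist6'); im=w['img'].copy()
for r in(16,23):
  p=[proj(w,(623.4+r*np.cos(a),-157.9+r*np.sin(a),24),True) for a in np.linspace(0,6.283,90)]
  cv2.polylines(im,[np.int32(p)],True,(255,255,0),1)
cv2.imwrite('pics/o6.png',im[:,:,::-1])
E
```

```text
14.65 [ 622.42450357 -155.28438846  114.23709097] [0.28051517 0.36798152 0.68381584] 87.1012798366295
```

View pics/o6.png

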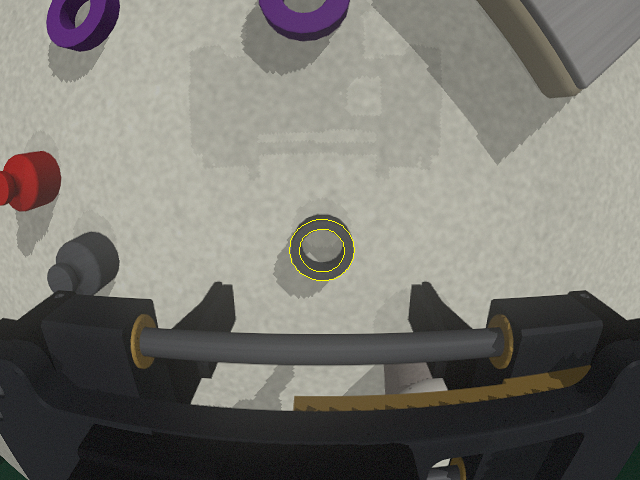

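Call:
play_rows(
  plan=[
    [0,0,-25,0],
    [0,0,-50,0],
    [0,0,-70,0],
    [0,0,-85,0],
    [0,0,-95,0],
    [0,0,-103,0],
    [0,0,-108,0],
    [0,0,-110,0],
    [0,0,-110,0],
    [0,0,-110,0],
  ],
)

```text
clock: 15.9
ee_pos: [623.6, -157.9, 6.3]
orientation: [0.59, 1.488, -0.589]
contact_force: [0.4, 0.0, 0.9]
finger_gap: 0.999
```

Call:
play_rows(
  plan=[
    [0,0,0,0],
    [0,0,0,0],
    [0,0,0,0],
    [0,0,0,0],
    [0,0,0,0],
    [0,0,0,0],
    [0,0,0,0],
    [0,0,0,0],
    [0,0,0,0],
    [0,0,0,0],
  ],
  jaw=34,
)

```text
clock: 17.15
ee_pos: [623.2, -157.8, 5.9]
orientation: [0.589, 1.489, -0.589]
contact_force: [0.8, -0.2, -0.7]
finger_gap: 0.522
```

```bash
python3 look.py 7; python3 - <<'E'
from m import *
w=load('wrist7'); im=w['img'].copy(); e=monitor.sense()['ee_pos']
for r in(16,23):
  p=[proj(w,(e[0]+r*np.cos(a),e[1]+r*np.sin(a),24),True) for a in np.linspace(0,6.283,90)]
  cv2.polylines(im,[np.int32(p)],True,(255,255,0),1)
cv2.imwrite('pics/o7.png',cv2.resize(im[220:420,210:440],None,fx=3,fy=3)[:,:,::-1])
E
```

```text
17.3 [ 623.2313249  -157.74745982    5.8680293 ] [ 0.40338726 -0.17645506 -0.09800073] 45.4337776626699
```

View pics/o7.png

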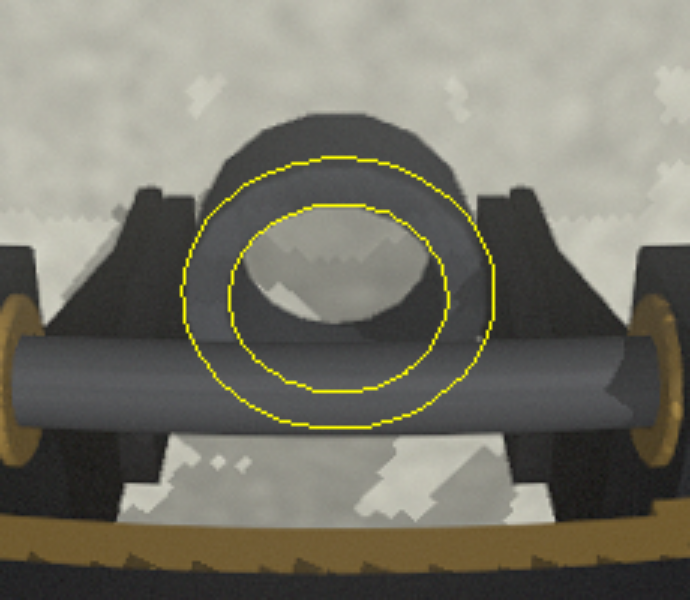

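Call:
play_rows(
  plan=[
    [0,0,5,0],
    [0,0,15,0],
    [0,0,35,0],
    [0,0,60,0],
    [0,0,90,0],
    [0,0,120,0],
    [0,0,145,0],
    [-4,15,160,0],
    [-12,45,160,0],
    [-20,80,160,0],
  ],
)

```text
clock: 18.55
ee_pos: [602.5, -76.4, 166.5]
orientation: [0.59, 1.489, -0.589]
contact_force: [0.2, 0.9, -2.4]
finger_gap: 0.523
```

Call:
play_rows(
  plan=[
    [-9,36,0,0],
    [-19,74,0,0],
    [-29,112,0,0],
    [-39,150,0,0],
    [-49,188,0,0],
    [-57,220,0,0],
    [-64,245,0,0],
    [-67,260,0,0],
    [-68,265,0,0],
    [-68,265,0,0],
  ],
)

```text
clock: 19.8
ee_pos: [535.4, 186.6, 166.0]
orientation: [0.59, 1.489, -0.59]
contact_force: [-0.8, -0.4, -1.7]
finger_gap: 0.52
```

```bash
python3 look.py 8
```

```text
19.95 [535.64129787 185.77343179 165.9166586 ] [ 0.35271557 -0.09049982 -1.61336466] 45.24850964112961
```

View pics/v8.png

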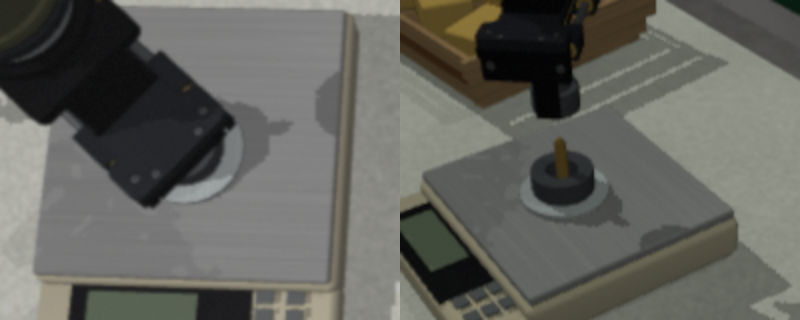

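View pics/wrist8.png

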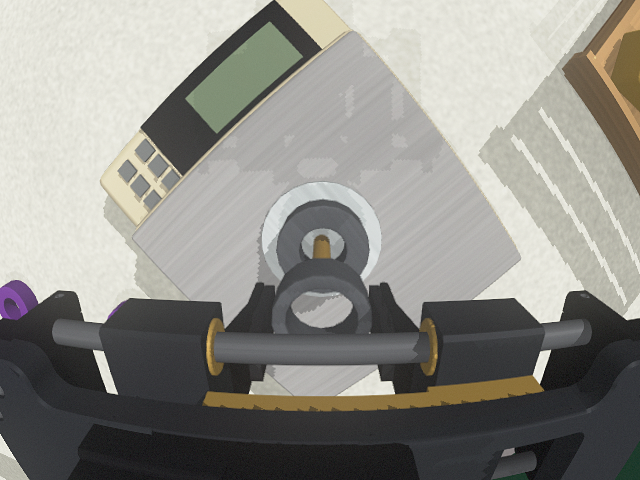

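Call:
play_rows(
  plan=[
    [0,0,-8,0],
    [0,0,-18,0],
    [0,0,-28,0],
    [0,0,-38,0],
    [0,0,-47,0],
    [0,0,-55,0],
    [0,0,-60,0],
    [0,0,-64,0],
    [0,0,-66,0],
    [0,0,-67,0],
  ],
)

```text
clock: 21.2
ee_pos: [535.3, 187.2, 99.0]
orientation: [0.59, 1.489, -0.589]
contact_force: [1.0, 0.5, -1.5]
finger_gap: 0.52
```

Call:
play_rows(
  plan=[
    [0,0,0,0],
    [0,0,-0.5,0],
    [0,0,-1,0],
    [0,0,-1.5,0],
    [0,0,-2,0],
    [0,0,-2.3,0],
    [0,0,-2.6,0],
    [0,0,-2.8,0],
    [0,0,-3,0],
    [0,0,-3,0],
  ],
)

```text
clock: 22.45
ee_pos: [535.2, 187.2, 95.9]
orientation: [0.589, 1.489, -0.589]
contact_force: [-0.3, -0.5, -1.0]
finger_gap: 0.518
```

```bash
python3 look.py 9
```

```text
22.6 [535.25057442 187.17341536  95.89649547] [-0.5467087  -0.13108536 -2.08515868] 44.866053361883054
```

View pics/wrist9.png

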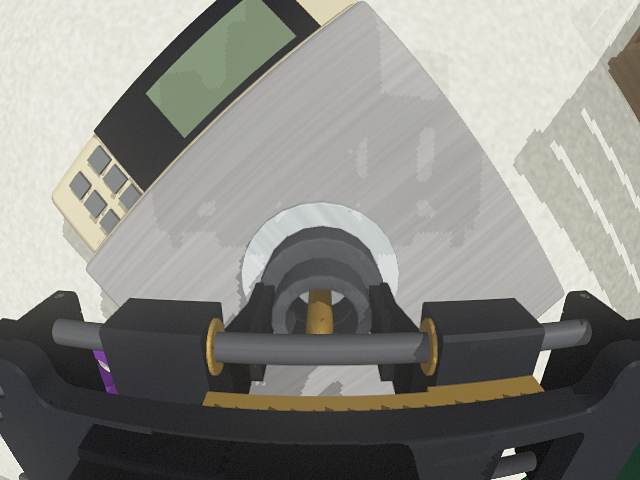

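The post is threaded through the narrow ring, with no contact yet. I lower in small steps.

Call:
play_rows(
  plan=[
    [0,0,-0.3,0],
    [0,0,-0.3,0],
    [0,0,-0.6,0],
    [0,0,-0.6,0],
    [0,0,-0.9,0],
    [0,0,-0.9,0],
    [0,0,-1.0,0],
    [0,0,-1.0,0],
    [0,0,-1.0,0],
    [0,0,-1.0,0],
  ],
)

```text
clock: 23.85
ee_pos: [535.3, 187.2, 95.8]
orientation: [0.59, 1.489, -0.589]
contact_force: [-4.0, -1.4, 7.8]
finger_gap: 0.524
```

Contact at 95.8 mm with +7.8 N, 24.1 mm above the wide ring's contact. I release and rise.

Call:
play_rows(
  plan=[
    [0,0,0,0],
    [0,0,0,0],
    [0,0,0,0],
    [0,0,0,0],
    [0,0,0,0],
    [0,0,0,0],
    [0,0,0,0],
    [0,0,10,0],
    [0,0,30,0],
    [0,0,55,0],
  ],
  jaw=87,
)

```text
clock: 25.1
ee_pos: [535.1, 187.1, 150.8]
orientation: [0.589, 1.489, -0.59]
contact_force: [0.5, 0.5, 0.5]
finger_gap: 0.999
```

Call:
play_rows(
  plan=[
    [0,0,30,0],
    [0,0,60,0],
    [0,0,90,0],
    [0,-40,100,0],
    [0,-80,100,0],
    [0,-120,100,0],
    [0,-150,100,0],
    [0,-160,100,0],
    [0,-160,100,0],
    [0,-160,100,0],
  ],
)

```text
clock: 26.35
ee_pos: [535.2, 29.1, 249.9]
orientation: [0.588, 1.49, -0.587]
contact_force: [-0.4, 0.0, -1.0]
finger_gap: 1.0
```

```bash
python3 look.py 10
```

```text
26.5 [535.2061083   28.55385879 249.74424426] [ 0.09205984 -0.0446047  -0.562866  ] 86.68835763907971
```

View pics/v10.png

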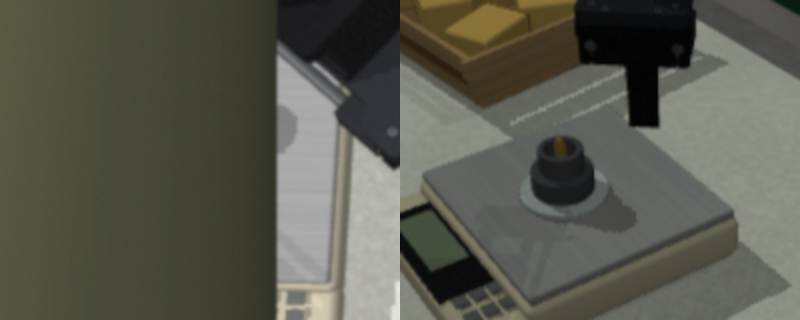

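View pics/side10.png

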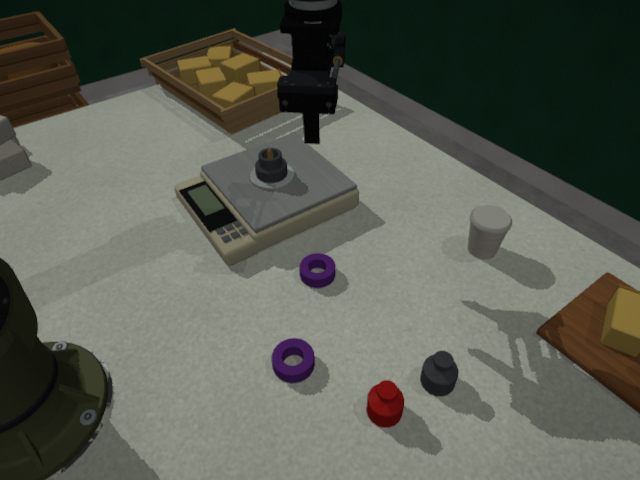

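Both rings are stacked flat on the post at side-view pixel (271,165). The knob weight at (439,373) and the look-alikes have not moved, and the arm is clear.

```bash
python3 -c "
from workcell import manip
print(manip.job_done())"
```

```text
the job is handed in; nothing more can be done
None
```

Both rings are on the scale's post: the wide one flat on the foot plate, the narrow one flat on top of it. I handed the job in at about 26.5 s of the 58 s allowed.

- **Lowering:** I lowered each ring until it touched, then let go. The wide ring touched with the tool at 71.7 mm and the narrow at 95.8 mm. That 24.1 mm step matches the ring height of 24 mm. The force readings at contact were about 6 and 8 N.
- **Last check:** The final side picture shows both rings stacked flat on the post with the arm well clear. The knob weight, its red look-alike and the purple rings stand where they were. The arm hid the post in the final top picture, so that view could not confirm the stack.
- **Small disagreement:** While the arm hovered over each ring, the wrist picture put the ring a few mm from where the top picture did. Circles drawn after each grasp showed the ring centred in the fingers.

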